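# Unpack the snap gauge and hang it on the free fork hook

## Robot

A 7-joint arm with a two-finger parallel gripper is mounted at the origin on a cart in front of the work surface, level with it; the furniture and walls round the work are solid. World frame = base frame: x ahead of the robot, y to its left, z up, the work surface at z = 0. Lengths are in m, angles in rad, forces in N, time in s.
With the tool pointing down it reaches from about 0.4 to 0.85 m from the base axis. Payload 10.4 kg.
Tool frame: the origin (TCP) lies on the centre line of the jaws, within the pads' length; the fingertips stand 19 mm ahead of it and the grasp point (between the pads) is the TCP; z points along the fingers, y is the line along which they close (so a half turn about z gives the same grasp; the last joint's range is limited). The gripper opens to 85 mm and grips with 20 to 120 N. Pads are 22 mm wide; open, the fingers measure 114 mm over their backs; the gripper's body (76 mm by 85 mm) begins 54 mm behind the grasp point. The pads swing forward as they close: fully open they stand 13 mm farther back than shut.
Start: joints at [-1.339, 0.332, -0.065, 1.46, 0.022, 1.35, -0.088], TCP at [0.158, 0.605, 0.25] pointing down, gripper open.
Joint ranges: [-2.6, 2.6], [-0.5, 2.12], [-1.47, 1.34], [0.16, 2.42], [-1.27, 4.41], [0.06, 2.06], [-2.6, 2.6]. Speed limits (rad/s): [2.22, 2.22, 2.79, 2.79, 3.14, 3.14, 3.14].

## Interface

Orientations are given as a unit quaternion [w, x, y, z].
In Python, from workcell import telemetry, viewer, order gives the robot as it stands.
- The arm moves only by the tool jog_arm, never from a script. Its argument "increments" is a list of rows, each an object with "gripper": the opening, from 0 (shut) to 1 (fully open); "dp": the shift along the tool's x, y, z scaled (see below), a list of three; "roll": the turn about the tool's z scaled (see below). A call has 1 to 20 rows; each row shifts and turns the commanded pose from where the row before left it, along the tool's axes as they then stand; what a row does not reach is not made up. The controller multiplies each number of a shift by 8 cm and each number of a turn by 45 degrees. A row lasts 1/12 s, in which the tool goes at most 41.7 mm and 7.16 degrees, less where a joint would pass 70% of its speed; a pose out of reach is approached as far as the arm can. A call with a number of a shift or a turn outside -1 to 1 is refused whole. A call with a gripper value outside its range is refused whole. The fingers move at their own pace and stop on an object; "newtons" is the grip in N (left out, the last holds). Time passes only in rows, so rows that do not move let the fingers close. It gives the time, the measured TCP pose, the force, the opening and the grip force at its end, in the units of the state.
- telemetry.get_state(): the state, without advancing time (a new reading comes with each control period).
- viewer.grab_frame(name): name is "scene" or "top" or "wrist"; returns a dict with "frame" (420x560x3 uint8, red, green, blue), "z_map" (420x560 float32, m along the optical axis (not along the pixel's ray), 0 where there is no reading), "intrinsics" (3x3 intrinsics, pixels), "rvec" (rotation vector, rad) and "tvec" (3), from world to camera coordinates, as OpenCV has them. Camera axes: x right, y down, z forward; pixel columns grow to the right and rows downward; lengths in m; the calibration is good to about 2 mm. The wrist camera is an equidistant fisheye: a pixel r from the principal point sees the ray r / f radians off the axis. A picture is of the moment at which its call begins.
- order.sign_off(): hands the job in; it is judged then, once.
The state is a dict: "clock": time; "joint_positions": joint angles; "qd": joint speeds; "effort": joint torques, N m; "ee_pos": TCP position; "ee_rot": TCP orientation; "ft_force": force on the tool from outside, world axes, zero at the start; "ft_torque": the same for the moment, N m; "width": opening from 0.0 (shut) to 1.0 (fully open); "finger_force": force on a finger pad.
Only numpy, scipy, OpenCV 4.12 (cv2) and the standard library are available. Lean on these libraries where they do the work, as an engineer would, in place of code of your own. Each camera call takes 0.05 s, during which the arm holds its last target. There are 200 camera calls.

## Task

The green snap gauge has come back from calibration: fold both flaps of the carton fully back so that they stay open, lift the gauge out by its black grip and hang it upright by the slot of its handle over both prongs of the free fork hook, then let go. The blue gauge must stay hanging on its own hook, and nothing else may be knocked over or pushed about.

Things in the scene. Friction and masses are not known exactly. Their poses are not given: they have to be found in the camera images.
- carton: Cardboard carton, fixed to the bench, 158 (x) x 120 (y) x 140 mm high, walls 4 mm, top open between two flaps; origin at the centre of its underside, z up. Its -x end wall is only 108 mm high. Foam inside (up to 50 mm high beside the jaws) holds the green gauge in the plane y = 0, its handle leaning 35 deg from vertical towards the -x end. Beyond x = +15 mm nothing stands above the rim.
- left_flap (a joint): Angle of the flap hinged on the carton's +y rim: 0 would be closed (level, inwards), 1.57 upright, 3.14 folded back level outwards, stop at 3.3; starts half open. Fully back means past about 2.4. Flap 152 mm long (carton x), 58 mm from hinge to free edge, 3 mm thick, 30 g; the hinge is stiff (0.03 N m) and stays where it is left.
- right_flap (a joint): The same for the flap hinged on the carton's -y rim.
- left_flap_hinge (a point): Middle of the left flap's hinge line, on the carton's +y rim (141 mm up); the line runs along the carton's x.
- right_flap_hinge (a point): Middle of the right flap's hinge line, on the carton's -y rim.
- green_gauge: Snap gauge to hang: green C-shaped frame, black grip, 80 (x) x 14 (y) x 127 mm (z), 0.32 kg. Origin: middle of the top edge of the handle slot; z along the gauge towards the grip, y through its thickness. Grip x -22..22, z 0..32, 14 mm thick. Slot through the thickness: x -22..22, z -28..0. Frame 12 mm thick: body z -56..-28, x -40..40, jaws down to z = -95.
- green_gauge_slot (a point): Middle of the flat top edge of the green gauge's handle slot: this edge rests on the prongs when it hangs.
- green_gauge_grip (a point): Centre of the green gauge's black grip, 20 mm above the slot's top edge; pinch it across its 14 mm thickness. While packed, the grip's top stands about 10 mm above the carton's rim.
- free_stand: Fixed steel stand with the empty fork hook; origin at the centre of its base (100 x 84 x 10 mm). Post at x = +42 mm; from its head (front face x = +34, 50 mm wide, top 200 mm high) two level prongs 6 mm thick at y = -13 and +13 mm run towards -x and turn up 8 mm at the end (tips at x = -44..-36 mm, tops 208 mm high). Prong tops are 200 mm high.
- free_stand_seat (a point): Midway between the free stand's prongs, at the height of their tops, half way along them (above the base centre); axes as the stand. A gauge hangs with its slot's top edge here, its thickness along the prongs, anywhere between tips and post.
- taken_stand: The same stand, on whose fork the blue gauge hangs; the two stands can swap places.
- blue_gauge: Blue snap gauge of the same size and frame as the green one, loose, hanging on the taken stand; leave alone.
- bushing: Bystander: aluminium bushing, 70 mm diameter, 74 mm high, origin at its underside.
- oil_bottle: Bystander: blue oil bottle, 43 mm diameter, 126 mm high with its spout, origin at its underside.
- tall_block: Bystander: steel setting block standing on end, 12 x 36 x 78 mm high, origin at its underside.
- plug_gauge: Bystander: plug gauge lying flat, 112 x 27 x 24 mm, origin at its underside.
- small_weight: Bystander: brass test weight, 28 mm diameter, 45 mm high, origin at its underside.
There are look-alikes about, which are no part of the job. What is shaped like the free_stand but yellow is not meant.

How it is judged:
By the outcome, as a careful person would: the job done as asked, in the order asked, and still so for the second after the job is handed in, with the robot touching nothing.
It also fails if it takes over 61 s, if anything falls off the work surface, if the arm or the gripper's body presses on something with over 40 N, if the wrist force passes 120 N, or if a joint passes its speed limit or range.

## Working session

There is one attempt and no reset: what is moved stays moved. The work goes in short steps, Python scripts to look and compute and a tool call to move; the robot and the scene stay as the last step left them, time stands still between calls to the robot, and variables do not carry over. Pictures are saved under pics/ and viewed, at most 11 in all, crops included, and the job is handed in when it is done.

Besides the shell and the picture viewer there is one more tool, called in YAML: its name, and indented under it one key for each argument. jog_arm: Moves the arm, as the interface text tells. Shifts and turns lie within -1 to 1; 1 stands for 8 cm of shift or 45 degrees of turn. Its arguments: {"type":"object","properties":{"increments":{"type":"array","items":{"type":"object","properties":{"gripper":{"type":"number"},"dp":{"type":"array","items":{"type":"number"}},"roll":{"type":"number"}}}},"newtons":{"type":"number"}},"required":["increments"]}

```bash
mkdir -p pics; ls; python3 - <<'E'
from workcell import telemetry, viewer
import cv2,numpy as np
s=telemetry.get_state(); print({k:np.round(v,3).tolist() for k,v in s.items()})
for n in("scene","top"):
    f=viewer.grab_frame(n); np.savez(f"pics/{n}0.npz",**f)
    cv2.imwrite(f"pics/{n}0.png",f["frame"][:,:,::-1])
    print(n,f["intrinsics"].round(1).tolist(),f["rvec"],f["tvec"])
E
```

```text
pics
{'clock': 0.0, 'joint_positions': [-1.339, 0.333, -0.065, 1.461, 0.022, 1.35, -0.088], 'qd': [0.0, -0.0, 0.0, -0.002, 0.001, 0.001, -0.001], 'effort': [0.0, -62.547, 0.049, -39.159, 0.016, 0.01, -0.0], 'ee_pos': [0.157, 0.604, 0.25], 'ee_rot': [-0.0, 0.127, 0.992, -0.001], 'ft_force': [-0.324, 1.184, 0.631], 'ft_torque': [0.023, -0.003, 0.02], 'finger_force': 0.0, 'width': 0.999}
scene [[484.6, 0.0, 274.1], [0.0, 484.6, 200.9], [0.0, 0.0, 1.0]] [ 0.53216515 -2.64884864  1.20262266] [0.48965701 0.29915751 1.25186549]
top [[485.9, 0.0, 276.7], [0.0, 485.9, 209.8], [0.0, 0.0, 1.0]] [ 2.17438063 -2.14680395  0.17902933] [-0.09752095  0.58421104  1.37845696]
```

View pics/scene0.png

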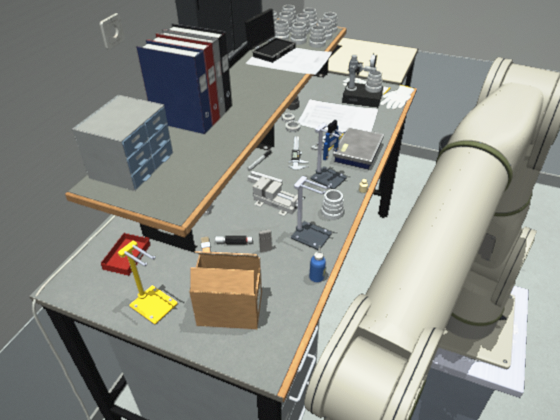

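View pics/top0.png

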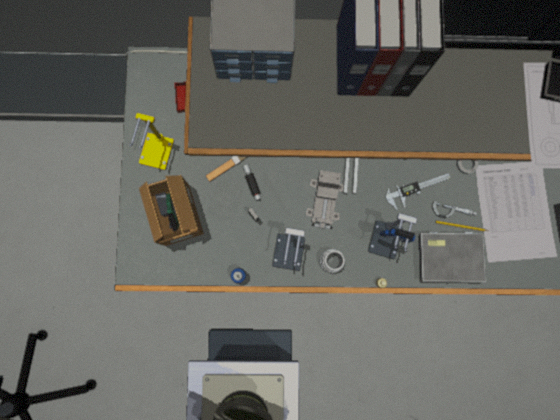

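The top view shows the carton at (170,210) with the green/black gauge at (165,205), and the free stand at (290,250). The taken stand with the blue gauge is at (390,240) and the yellow look-alike stand at (155,150). Bystanders: bottle (238,275), bushing (332,260), weight (381,283), plug gauge (250,185), tall block (254,215).

```bash
cat > h.py <<'E'
import numpy as np,cv2
from workcell import telemetry,viewer
def grab(n,save=None):
    f=viewer.grab_frame(n)
    if save: cv2.imwrite(f"pics/{save}.png",f["frame"][:,:,::-1])
    return f
def xyz(f,fish=False):
    K=f["intrinsics"];z=f["z_map"];R=cv2.Rodrigues(np.array(f["rvec"]))[0];t=np.array(f["tvec"]).ravel()
    v,u=np.mgrid[:z.shape[0],:z.shape[1]].astype(float)
    x=(u-K[0,2])/K[0,0];y=(v-K[1,2])/K[1,1]
    if fish:
        r=np.hypot(x,y)+1e-9;s=np.tan(np.minimum(r,1.5))/r;x*=s;y*=s
    P=np.stack([x*z,y*z,z],-1)
    P=(P-t)@R; P[z<=0]=np.nan
    return P
def proj(f,p):
    return cv2.projectPoints(np.array(p,float).reshape(-1,3),f["rvec"],f["tvec"],f["intrinsics"],None)[0].reshape(-1,2)
E
python3 - <<'E'
from h import *
T=dict(np.load("pics/top0.npz"));S=dict(np.load("pics/scene0.npz"))
P=xyz(T);Q=xyz(S)
for n,u,v in [("carton",170,210),("free",290,265),("freehead",296,232),("blue",398,236),("bottle",238,275),("bush",332,247),("weight",381,283),("block",254,215),("plug",250,185),("shelf",300,140),("ystand",145,120),("base",245,380),("table",210,260),("cal",325,190)]:
    print(n,P[v,u].round(3))
# carton local
im=cv2.resize(T["frame"][165:255,120:220],None,fx=6,fy=6,interpolation=cv2.INTER_CUBIC)
im2=cv2.resize(T["frame"][215:285,260:360],None,fx=6,fy=6,interpolation=cv2.INTER_CUBIC)
cv2.imwrite("pics/c1.png",im[:,:,::-1])
def rect(m,n):
    p=(P[m][:,:2]*1000).astype(np.float32)
    if len(p)<5: print(n,len(p));return
    print(n,len(p),cv2.minAreaRect(p),np.median(P[m],0).round(3))
yy,xx=np.mgrid[:420,:560]
box=lambda a,b,c,d:(xx>=a)&(xx<c)&(yy>=b)&(yy<d)
C=box(120,165,220,255)
rect(C&(P[...,2]>.10),"carton>.1"); rect(C&(P[...,2]>.165),"flaps"); 
hsv=cv2.cvtColor(T["frame"],cv2.COLOR_RGB2HSV)
print("hsv gauge",hsv[205,165],hsv[195,165])
F=box(265,220,320,285)
rect(F&(P[...,2]>.18)&(P[...,2]<.22),"free head+prongs");rect(F&(P[...,2]>.005)&(P[...,2]<.03),"free base")
Gm=box(360,205,425,265); rect(Gm&(P[...,2]>.18)&(P[...,2]<.21),"taken head")
# carton pixel height map
np.set_printoptions(linewidth=250)
print((P[168:252:4,128:212:4,2]*1000).round(0).astype(int))
E
```

```text
carton [0.568 0.203 0.129]
free [ 0.426 -0.132  0.012]
freehead [ 0.506 -0.136  0.201]
blue [ 0.499 -0.401  0.202]
bottle [0.395 0.016 0.098]
bush [ 0.481 -0.257  0.001]
weight [ 0.377 -0.391  0.048]
block [ 0.565 -0.025  0.077]
plug [ 0.661 -0.01   0.024]
shelf [ 0.753 -0.146  0.194]
ystand [0.798 0.265 0.2  ]
base [ 0.101 -0.006  0.017]
table [ 0.439  0.105 -0.001]
cal [ 0.643 -0.23   0.059]
carton>.1 1866 ((573.2772216796875, 208.2161407470703), (159.0826416015625, 120.35076904296875), 18.606348037719727) [0.573 0.19  0.16 ]
flaps 792 ((574.0009765625, 207.85552978515625), (153.1227569580078, 95.02256774902344), 18.615127563476562) [0.574 0.193 0.179]
hsv gauge [100  11  67] [100  15  99]
free head+prongs 260 ((469.62835693359375, -125.48404693603516), (49.83951950073242, 93.22262573242188), 79.58824157714844) [ 0.495 -0.131  0.2  ]
free base 928 ((465.7339782714844, -138.07675170898438), (189.38609313964844, 161.04318237304688), 0.622244119644165) [ 0.464 -0.126  0.01 ]
taken head 283 ((511.3314208984375, -413.43402099609375), (64.16094207763672, 93.43828582763672), 73.8716278076
[... 8756 characters left out ...]
-3                    0                    4                   -1                    0                    3                   -3                    2                    5                    2]
 [                   3                    6                    0                    5                   -1                    2                    4                    3                   -3                   -3                    4
                    -1                    0                  -10                    2                   -2                   -1                    0                   -1                    1                    0]]<stdin>:25: RuntimeWarning: invalid value encountered in cast
```

View pics/c1.png

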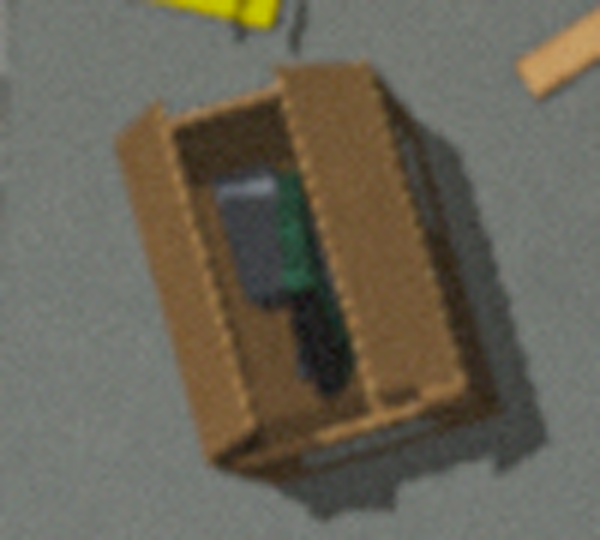

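```bash
python3 - <<'E'
from h import *
T=dict(np.load("pics/top0.npz"));S=dict(np.load("pics/scene0.npz"))
P=xyz(T);Q=xyz(S)
a=cv2.resize(T["frame"][215:285,260:360],None,fx=5,fy=5,interpolation=cv2.INTER_CUBIC)
b=cv2.resize(S["frame"][160:260,270:370],None,fx=5,fy=5,interpolation=cv2.INTER_CUBIC)
im=np.full((500,1000,3),0,np.uint8);im[:350,:500]=a;im[:,500:]=b
cv2.imwrite("pics/c2.png",cv2.resize(im,(800,400))[:,:,::-1])
# stand head & prongs
yy,xx=np.mgrid[:420,:560]
F=(xx>=265)&(xx<320)&(yy>=220)&(yy<285)
for c,lab in((np.array([.4696,-.1255]),"free"),):
    m=F&(P[...,2]>.19)&(P[...,2]<.22);p=P[m];th=np.deg2rad(-10.4)
    ex=np.array([np.cos(th),np.sin(th)]);ey=np.array([-ex[1],ex[0]])
    l=(p[:,:2]-c)@np.c_[ex,ey]*1000
    for k in range(-50,55,8):
        s=l[(l[:,0]>=k)&(l[:,0]<k+8)]
        z=p[(l[:,0]>=k)&(l[:,0]<k+8),2]
        if len(s):print(k,np.sort(s[:,1]).round(0).astype(int),z.mean().round(3))
    m=F&(P[...,2]>.006)&(P[...,2]<.014);p=P[m]
    mm=np.zeros((420,560),np.uint8);mm[m]=1
    n,L,st,ce=cv2.connectedComponentsWithStats(mm);i=1+st[1:,4].argmax()
    print("base",cv2.minAreaRect((P[L==i][:,:2]*1000).astype(np.float32)))
# gauge in carton frame
th=np.deg2rad(18.6);ex=np.array([np.cos(th),np.sin(th)]);ey=np.array([-ex[1],ex[0]])
for f,PP in((T,P),(S,Q)):
    l=(PP[...,:2]-[.5733,.2082])@np.c_[ex,ey]*1000
    hsv=cv2.cvtColor(f["frame"],cv2.COLOR_RGB2HSV)
    m=(abs(l[...,0])<70)&(abs(l[...,1])<25)&(PP[...,2]>.095)&(PP[...,2]<.17)
    for x,y,z,v in sorted(zip(l[m][:,0],l[m][:,1],PP[m][:,2]*1000,hsv[m][:,2])): print(int(x),int(y),int(z),v,end="; ")
    print()
print("wrist")
f=grab("wrist"); 
E
```

```text
-50 [-16 -15 -14   9   9  11  12] 0.206
-42 [-16 -16 -16 -14 -13 -13 -12  10  10  10  12  13  13] 0.202
-34 [-17 -17 -15 -15 -14 -13 -12 -12   8   9  10  11  12  12  14  14  14] 0.2
-26 [-16 -16 -15 -13 -13 -12  10  10  11  12  13  13  14] 0.199
-18 [-17 -17 -15 -14 -14 -13 -12 -11   9   9  10  12  12  12  13  14  15] 0.199
-10 [-16 -15 -15 -14 -13 -12 -12  10  11  11  12  13  14  14] 0.2
-2 [-16 -16 -14 -14 -13 -12 -11  10  10  12  13  13  15  15] 0.199
6 [-16 -15 -15 -14 -13 -12 -12  11  11  12  12  14  14  15] 0.199
14 [-16 -15 -15 -14 -13 -13 -11 -11  10  11  11  13  13  14  15  16] 0.2
22 [-15 -14 -14 -12 -12 -11  12  12  13  14  14  15  21] 0.199
30 [-24 -23 -22 -21 -21 -18 -18 -17 -16 -15 -15 -13 -13 -12 -11 -10 -10  -8
  -8  -7  -6  -5  -5  -4  -3  -2  -2   0   0   1   2   3   3   5   5   6
   7   7   8   8   9  10  10  11  12  13  13  14  16  16  16  18  18  19
  21  22  22  23  24  24  25] 0.199
38 [-25 -24 -23 -22 -22 -20 -20 -19 -18 -17 -17 -16 -14 -14 -13 -12 -11 -11
  -9  -9  -8  -7  -6  -6  -5  -4  -3  -3  -1  -1   0   1   2   2   4   4
   5   7   7   9  10  10  12  13
[... 1983 characters left out ...]
 1 133 86; -4 -4 135 75; -4 4 131 85; -3 -6 125 55; -2 -1 126 66; -2 0 131 72; -1 -3 95 50; 0 -4 126 67; 0 4 125 68; 0 -1 127 65; 0 -5 118 59; 0 -4 97 44; 1 1 124 74; 2 3 125 70; 3 -4 122 63; 3 -5 95 38; 4 -1 119 70; 5 -5 107 47; 5 1 118 74; 6 -4 116 61; 7 4 112 62; 7 -5 107 50; 7 -1 115 74; 9 1 113 71; 9 -5 118 68; 10 4 110 71; 11 -1 111 76; 12 -5 99 38; 12 0 111 76; 13 3 109 71; 13 -5 110 65; 15 0 108 85; 15 2 112 75; 15 -1 102 78; 16 -5 107 59; 17 5 109 74; 17 -2 106 78; 18 0 107 89; 19 2 107 87; 19 4 110 75; 19 -4 109 81; 20 -5 102 56; 21 0 105 82; 22 1 106 71; 22 -4 110 65; 23 4 105 69; 24 -1 105 74; 25 1 105 69; 26 3 104 70; 27 -4 101 59; 27 -1 102 68; 28 0 101 75; 30 -4 95 63; 

wrist
```

View pics/c2.png

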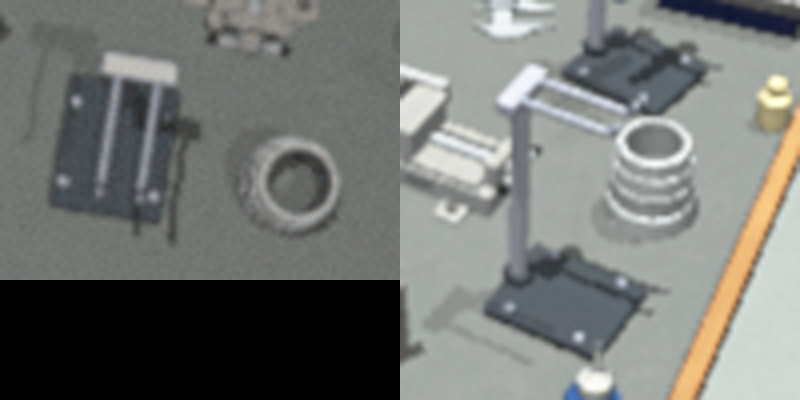

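Free grey stand chosen: empty, prongs pointing toward the robot at (290,250) in the top view, and the crop shows it is not yellow. Next I move over the carton with the fingers shut.

jog_arm:
  increments:
    - {"dp": [-0.443, -0.216, 0], "roll": 0, "gripper": 0}
    - {"dp": [-0.443, -0.216, 0], "roll": 0, "gripper": 0}
    - {"dp": [-0.443, -0.216, 0], "roll": 0, "gripper": 0}
    - {"dp": [-0.443, -0.216, 0], "roll": 0, "gripper": 0}
    - {"dp": [-0.443, -0.216, 0], "roll": 0, "gripper": 0}
    - {"dp": [-0.443, -0.216, 0], "roll": 0, "gripper": 0}
    - {"dp": [-0.443, -0.216, 0], "roll": 0, "gripper": 0}
    - {"dp": [-0.443, -0.216, 0], "roll": 0, "gripper": 0}
    - {"dp": [-0.443, -0.216, 0], "roll": 0, "gripper": 0}
    - {"dp": [-0.443, -0.216, 0], "roll": 0, "gripper": 0}
    - {"dp": [-0.443, -0.216, 0], "roll": 0, "gripper": 0}
    - {"dp": [-0.443, -0.216, 0], "roll": 0, "gripper": 0}
    - {"dp": [-0.443, -0.216, 0], "roll": 0, "gripper": 0}
    - {"dp": [-0.443, -0.216, 0], "roll": 0, "gripper": 0}
    - {"dp": [-0.443, -0.216, 0], "roll": 0, "gripper": 0}
    - {"dp": [0, 0, 0], "roll": -0.148, "gripper": 0}
    - {"dp": [0, 0, 0], "roll": -0.148, "gripper": 0}
    - {"dp": [0, 0, 0], "roll": -0.148, "gripper": 0}
    - {"dp": [0, 0, 0], "roll": -0.148, "gripper": 0}
    - {"dp": [0, 0, 0], "roll": -0.148, "gripper": 0}

```text
clock: 1.82
ee_pos: [0.6065, 0.2199, 0.2499]
ee_rot: [-0.0, -0.165, 0.986, -0.0]
ft_force: [-0.0, 0.0, 0.4]
width: -0.002
finger_force: 0.0
```

```bash
cat >> h.py <<'E'
from scipy.spatial.transform import Rotation as Ro
C=dict(c=np.array([.5733,.2082,0]),yaw=18.6); St=dict(c=np.array([.466,-.1255,0]),yaw=-9.2)
def where(fr):
    """TCP in frame fr (mm), tool yaw (tool y) rel. frame"""
    s=telemetry.get_state();w,x,y,z=s["ee_rot"];R=Ro.from_quat([x,y,z,w]).as_matrix()
    l=Ro.from_euler('z',fr["yaw"],degrees=True).as_matrix().T@(np.array(s["ee_pos"])-fr["c"])*1000
    print("clk",round(s["clock"],2),"local",l.round(1),"tooly yaw",round(np.degrees(np.arctan2(R[1,1],R[0,1])),1),"w",round(s["width"],3),"ff",round(s["finger_force"],1),"F",np.round(s["ft_force"],1),"tilt",R[2].round(3),"q7",round(s["joint_positions"][6],2))
E
python3 -c "
from h import *
where(C)"
```

```text
clk 1.82 local [ 35.2   0.5 249.9] tooly yaw 109.0 w -0.002 ff 0.0 F [-0.   0.   0.4] tilt [ 0.001  0.    -1.   ] q7 1.53
```

jog_arm:
  increments:
    - {"dp": [0, 0, 0.32], "gripper": 0}
    - {"dp": [0, 0, 0.32], "gripper": 0}
    - {"dp": [0, 0, 0.31], "gripper": 0}
    - {"dp": [0, 0.2, 0], "gripper": 0}
    - {"dp": [0, 0.2, 0], "gripper": 0}
    - {"dp": [0, 0.2, 0], "gripper": 0}
    - {"dp": [0, 0.2, 0], "gripper": 0}
    - {"dp": [0, 0.2, 0], "gripper": 0}
    - {"dp": [0, 0.12, 0], "gripper": 0}
    - {"dp": [0, 0, 0.1], "gripper": 0}
    - {"dp": [0, 0, 0], "gripper": 0}

```text
validation failed for argument at $.in...
```

```bash
python3 -c "
from h import *
where(C)
f=grab('top');P=xyz(f);th=np.deg2rad(18.6);ex=np.array([np.cos(th),np.sin(th)]);ey=np.array([-ex[1],ex[0]])
l=(P[...,:2]-[.5733,.2082])@np.c_[ex,ey]*1000
for x0 in(-50,0,60):
  m=(abs(l[...,0]-x0)<4)&(abs(l[...,1])<140)
  o=np.argsort(l[m][:,1]);print(x0,[(int(a),int(b)) for a,b in zip(l[m][o,1],P[m][o,2]*1000) if abs(a)>25])
"
```

```text
clk 1.82 local [ 35.2   0.5 249.9] tooly yaw 109.0 w -0.002 ff 0.0 F [-0.   0.   0.4] tilt [ 0.001  0.    -1.   ] q7 1.53
-50 [(-139, -1), (-138, 0), (-137, -3), (-135, -2), (-133, -6), (-133, 5), (-132, 5), (-130, 5), (-129, 2), (-128, -2), (-126, -6), (-125, 6), (-123, -2), (-122, 2), (-120, -2), (-119, 1), (-118, -3), (-117, 0), (-117, 1), (-116, -1), (-114, 0), (-113, 3), (-111, -2), (-110, 5), (-109, 2), (-108, 4), (-108, 6), (-106, -3), (-104, 1), (-103, 0), (-102, 4), (-101, 9), (-100, 2), (-98, -2), (-97, -4), (-97, 0), (-94, -8), (-94, 0), (-92, -2), (-91, -2), (-90, 1), (-89, 1), (-88, -2), (-88, 1), (-85, -1), (-85, 1), (-83, 0), (-82, 2), (-81, 0), (-80, -1), (-79, -4), (-78, 1), (-77, 6), (-76, 4), (-76, 5), (-73, -3), (-72, 0), (-70, -2), (-69, -1), (-69, 2), (-68, 0), (-66, -4), (-66, 0), (-64, -1), (-63, 4), (-61, -1), (-60, -4), (-60, 57), (-59, 61), (-59, 19), (-59, 40), (-59, 137), (-59, 80), (-59, 144), (-59, 71), (-59, 98), (-59, 124), (-59, 6), (-59, 26), (-59, 101), (-59, 63), (-59, 112), (-57, 138), (-57, 143), (-56, 148), (-56, 143), (-55, 150), (-54, 147), (
[... 7727 characters left out ...]
(-25, 615), (25, 50), (25, 615), (25, 610), (25, 50), (25, 608), (26, 52), (26, 611), (27, 612), (27, 614), (28, 52), (28, 615), (29, 610), (29, 610), (30, 45), (31, 44), (31, 612), (31, 615), (31, 47), (31, 612), (32, 608), (32, 616), (32, 50), (32, 610), (32, 619), (32, 617), (33, 614), (33, 620), (33, 618), (34, 50), (34, 617), (35, 50), (35, 51), (36, 617), (36, 53), (36, 58), (36, 614), (36, 617), (38, 614), (38, 617), (38, 615), (38, 618), (39, 619), (40, 614), (40, 613), (41, 615), (41, 618), (41, 614), (41, 616), (42, 615), (43, 616), (43, 618), (43, 619), (43, 616), (45, 617), (46, 612), (46, 613), (46, 4), (47, 616), (47, 617), (47, 613), (49, 615), (49, 612), (49, 615), (50, 615)]
```

jog_arm:
  increments:
    - {"dp": [0, 0, 0.32], "roll": 0, "gripper": 0}
    - {"dp": [0, 0, 0.32], "roll": 0, "gripper": 0}
    - {"dp": [0, 0, 0.31], "roll": 0, "gripper": 0}
    - {"dp": [0, 0.2, 0], "roll": 0, "gripper": 0}
    - {"dp": [0, 0.2, 0], "roll": 0, "gripper": 0}
    - {"dp": [0, 0.2, 0], "roll": 0, "gripper": 0}
    - {"dp": [0, 0.2, 0], "roll": 0, "gripper": 0}
    - {"dp": [0, 0.2, 0], "roll": 0, "gripper": 0}
    - {"dp": [0, 0.12, 0], "roll": 0, "gripper": 0}
    - {"dp": [0, 0, 0.1], "roll": 0, "gripper": 0}
    - {"dp": [0, 0, 0], "roll": 0, "gripper": 0}

```text
clock: 2.78
ee_pos: [0.5772, 0.3048, 0.1645]
ee_rot: [-0.001, -0.162, 0.987, -0.0]
ft_force: [0.0, -0.4, -1.0]
width: -0.003
finger_force: 0.0
```

```bash
cat >> h.py <<'E'
def flaps():
    f=grab('top');P=xyz(f);th=np.deg2rad(18.6);ex=np.array([np.cos(th),np.sin(th)]);ey=np.array([-ex[1],ex[0]])
    l=(P[...,:2]-[.5733,.2082])@np.c_[ex,ey]*1000
    for s in(1,-1):
        m=(abs(l[...,0])<70)&(l[...,1]*s>20)&(l[...,1]*s<130)&(P[...,2]>.11)&(P[...,2]<.21)
        print("flap",s,[(y,int(np.median(P[m&(abs(l[...,1]*s-y)<4)][:,2])*1000)) for y in range(24,130,8) if (m&(abs(l[...,1]*s-y)<4)).sum()>3])
E
python3 -c "
from h import *
where(C);flaps()"
```

```text
clk 2.78 local [ 34.5  90.3 164.5] tooly yaw 108.7 w -0.003 ff 0.0 F [ 0.  -0.4 -1. ] tilt [ 0.002 -0.    -1.   ] q7 1.39
flap 1 [(56, 135), (64, 142), (72, 143), (80, 144), (88, 145), (96, 145), (104, 145), (112, 146)]
flap -1 [(24, 187), (32, 180), (40, 169), (48, 158), (56, 145), (64, 127)]
```

jog_arm:
  increments:
    - {"dp": [0, 0, -0.4], "roll": 0, "gripper": 0}
    - {"dp": [0, 0, -0.4], "roll": 0, "gripper": 0}
    - {"dp": [0, -0.38, 0], "roll": 0, "gripper": 0}
    - {"dp": [0, -0.38, 0], "roll": 0, "gripper": 0}
    - {"dp": [0, -0.37, 0], "roll": 0, "gripper": 0}
    - {"dp": [0, 0, 0.35], "roll": 0, "gripper": 0}
    - {"dp": [0, 0, 0.35], "roll": 0, "gripper": 0}
    - {"dp": [0, -0.2, 0], "roll": 0, "gripper": 0}
    - {"dp": [0, -0.2, 0], "roll": 0, "gripper": 0}
    - {"dp": [0, -0.2, 0], "roll": 0, "gripper": 0}
    - {"dp": [0, -0.2, 0], "roll": 0, "gripper": 0}
    - {"dp": [0, -0.2, 0], "roll": 0, "gripper": 0}
    - {"dp": [0, -0.12, 0], "roll": 0, "gripper": 0}
    - {"dp": [0, 0, 0.1], "roll": 0, "gripper": 0}
    - {"dp": [0, 0, 0], "roll": 0, "gripper": 0}

```text
clock: 4.08
ee_pos: [0.6352, 0.1333, 0.1646]
ee_rot: [-0.001, -0.161, 0.987, -0.0]
ft_force: [1.0, 1.1, 0.1]
width: -0.0
finger_force: 0.1
```

```bash
python3 -c "
from h import *
where(C);flaps()"
```

```text
clk 4.08 local [ 34.7 -90.7 164.6] tooly yaw 108.6 w -0.0 ff 0.1 F [1.  1.1 0.1] tilt [ 0.002 -0.    -1.   ] q7 1.69
flap 1 [(56, 136), (64, 142), (72, 142), (80, 144), (88, 144), (96, 145), (104, 145), (112, 146), (120, 144)]
flap -1 [(88, 144), (96, 145), (104, 146), (112, 147), (120, 196)]
```

jog_arm:
  increments:
    - {"dp": [0, 0, -0.4], "roll": 0, "gripper": 0}
    - {"dp": [0, 0, -0.4], "roll": 0, "gripper": 0.5}
    - {"dp": [0.236, 0.283, 0], "roll": 0, "gripper": 0.5}
    - {"dp": [0.236, 0.283, 0], "roll": 0, "gripper": 0.5}
    - {"dp": [0.236, 0.283, 0], "roll": 0, "gripper": 0.5}
    - {"dp": [0.236, 0.283, 0], "roll": 0, "gripper": 0.5}
    - {"dp": [0, 0, 0.3], "roll": 0, "gripper": 0.5}
    - {"dp": [0, 0, 0.3], "roll": 0, "gripper": 0.5}
    - {"dp": [0, 0, 0], "roll": 0, "gripper": 0.5}

```text
clock: 4.88
ee_pos: [0.532, 0.1967, 0.1781]
ee_rot: [-0.003, -0.164, 0.986, -0.001]
ft_force: [-0.1, 0.3, -0.8]
width: 0.499
finger_force: 0.0
```

```bash
python3 -c "
from h import *
where(C);flaps()
f=grab('wrist','w1')"
```

```text
clk 4.88 local [-42.8   2.3 178.1] tooly yaw 108.9 w 0.499 ff 0.0 F [-0.1  0.3 -0.8] tilt [ 0.006 -0.    -1.   ] q7 1.5
flap 1 []
flap -1 [(24, 178), (32, 203), (56, 140), (64, 142), (72, 143), (80, 144), (88, 144), (96, 145), (104, 145), (112, 146), (120, 148)]
```

View pics/w1.png

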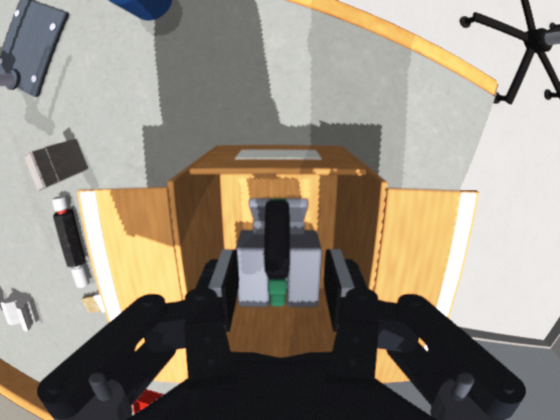

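Wrist view: both flaps lie folded back at (130,280) and (430,280). The black grip at (275,240) is centred between the pads at (215,290) and (340,290). Now I descend and pinch.

jog_arm:
  increments:
    - {"dp": [-0.03, -0.02, 0.25], "roll": 0, "gripper": 0.5}
    - {"dp": [0, 0, 0.25], "roll": 0, "gripper": 0.5}
    - {"dp": [0, 0, 0.07], "roll": 0, "gripper": 0.5}
    - {"dp": [0, 0, 0], "roll": 0, "gripper": 0.1}
    - {"dp": [0, 0, 0], "roll": 0, "gripper": 0}
    - {"dp": [0, 0, 0], "roll": 0, "gripper": 0}
    - {"dp": [0, 0, 0], "roll": 0, "gripper": 0}
    - {"dp": [0, 0, 0], "roll": 0, "gripper": 0}
    - {"dp": [0, 0, 0], "roll": 0, "gripper": 0}
  newtons: 25

```text
clock: 5.73
ee_pos: [0.5386, 0.1956, 0.1383]
ee_rot: [0.001, -0.162, 0.987, 0.0]
ft_force: [-0.4, 1.0, 7.2]
width: 0.155
finger_force: 28.6
```

```bash
python3 -c "
from h import *
where(C)"
```

```text
clk 5.73 local [-36.9  -0.9 138.3] tooly yaw 108.7 w 0.155 ff 28.6 F [-0.4  1.   7.2] tilt [-0.002  0.    -1.   ] q7 1.51
```

jog_arm:
  increments:
    - {"dp": [0, 0, 0], "roll": 0, "gripper": 0.4}
    - {"dp": [0, 0, 0], "roll": 0, "gripper": 0.4}
    - {"dp": [0.045, 0, 0.08], "roll": 0, "gripper": 0.4}
    - {"dp": [0, 0, 0], "roll": 0, "gripper": 0.4}
    - {"dp": [0, 0, 0], "roll": 0, "gripper": 0.4}
  newtons: 25

```text
clock: 6.15
ee_pos: [0.5338, 0.1938, 0.1297]
ee_rot: [-0.001, -0.162, 0.987, -0.0]
ft_force: [0.3, -0.1, -0.1]
width: 0.403
finger_force: 0.0
```

```bash
python3 -c "
from h import *
where(C)"
```

```text
clk 6.15 local [-42.   -1.  129.7] tooly yaw 108.7 w 0.403 ff 0.0 F [ 0.3 -0.1 -0.1] tilt [ 0.001 -0.    -1.   ] q7 1.51
```

jog_arm:
  increments:
    - {"dp": [0, 0, 0], "roll": 0, "gripper": 0}
    - {"dp": [0, 0, 0], "roll": 0, "gripper": 0}
    - {"dp": [0, 0, 0], "roll": 0, "gripper": 0}
    - {"dp": [0, 0, 0], "roll": 0, "gripper": 0}
    - {"dp": [0, 0, 0], "roll": 0, "gripper": 0}
  newtons: 20

```text
clock: 6.57
ee_pos: [0.5344, 0.1941, 0.1303]
ee_rot: [0.0, -0.162, 0.987, 0.0]
ft_force: [-0.7, -1.0, -0.0]
width: 0.166
finger_force: 23.6
```

```bash
python3 -c "
from h import *
where(C)"
```

```text
clk 6.57 local [-41.3  -1.  130.3] tooly yaw 108.7 w 0.166 ff 23.6 F [-0.7 -1.  -0. ] tilt [-0.  0. -1.] q7 1.51
```

jog_arm:
  increments:
    - {"dp": [0.043, 0, -0.061], "roll": 0, "gripper": 0}
    - {"dp": [0.086, 0, -0.123], "roll": 0, "gripper": 0}
    - {"dp": [0.086, 0, -0.123], "roll": 0, "gripper": 0}
    - {"dp": [0.086, 0, -0.123], "roll": 0, "gripper": 0}
    - {"dp": [0.043, 0, -0.061], "roll": 0, "gripper": 0}
    - {"dp": [0, 0, -0.15], "roll": 0, "gripper": 0}
    - {"dp": [0, 0, -0.15], "roll": 0, "gripper": 0}
    - {"dp": [0, 0, 0], "roll": 0, "gripper": 0}

```text
clock: 7.23
ee_pos: [0.5095, 0.1857, 0.1967]
ee_rot: [0.002, -0.162, 0.987, 0.001]
ft_force: [-0.3, 0.1, -3.7]
width: 0.162
finger_force: 23.0
```

```bash
python3 -c "
from h import *
where(C)
f=grab('scene');g=grab('wrist')
a=cv2.resize(f['frame'][150:350,150:350],(400,400));b=cv2.resize(g['frame'],(400,300))
im=np.zeros((400,800,3),np.uint8);im[:,:400]=a;im[:300,400:]=b
cv2.imwrite('pics/l1.png',im[:,:,::-1])"
```

```text
clk 7.23 local [-67.6  -1.  196.7] tooly yaw 108.7 w 0.162 ff 23.0 F [-0.3  0.1 -3.7] tilt [-0.004  0.001 -1.   ] q7 1.49
```

View pics/l1.png

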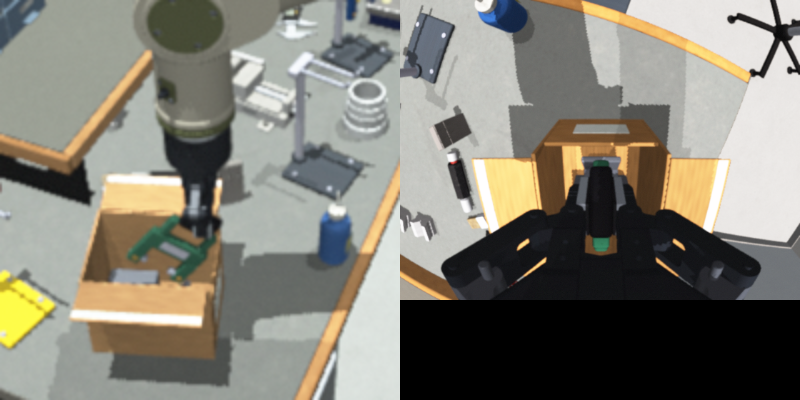

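The scene shows the gauge gripped and out of the foam at (170,245) in the left panel, still tilted; both flaps stay open. Next I measure the tilt.

```bash
cat >> h.py <<'E'
def gauge(view='scene',rmax=.2):
    """green frame pixels in tool-centred axes: a = -tool x, b = tool y, c = up (mm)"""
    f=grab(view);P=xyz(f,view=='wrist');s=telemetry.get_state();w,x,y,z=s["ee_rot"];R=Ro.from_quat([x,y,z,w]).as_matrix()
    h=cv2.cvtColor(f["frame"],cv2.COLOR_RGB2HSV)
    d=P-np.array(s["ee_pos"])
    m=(h[...,0]>55)&(h[...,0]<90)&(h[...,1]>70)&(np.linalg.norm(np.nan_to_num(d,nan=9),axis=-1)<rmax)
    l=d[m]@R*1000; l=np.c_[-l[:,0],l[:,1],-l[:,2]]
    if len(l)<10: print(view,"few",len(l));return l
    r=cv2.minAreaRect(l[:,[0,2]].astype(np.float32))
    print(view,len(l),"rect ac",np.round(r[0],0),np.round(r[1],0),round(r[2],1),"b",np.percentile(l[:,1],[5,50,95]).round(0),"a",np.percentile(l[:,0],[2,98]).round(0),"c",np.percentile(l[:,2],[2,98]).round(0))
    return l
E
python3 -c "
from h import *
l=gauge();l2=gauge('wrist');l3=gauge('top')"
```

```text
scene 358 rect ac [ 38. -50.] [78. 98.] 34.4 b [-1.  4.  7.] a [-8. 91.] c [-96.  -1.]
wrist 607 rect ac [ 13. -18.] [79. 62.] 34.2 b [-4.  1.  6.] a [-22.  62.] c [-35.  18.]
top 14 rect ac [ 83. -49.] [ 5. 36.] 41.8 b [-4. -3.  1.] a [73. 94.] c [-62. -35.]
```

The tilt is still 34° with no slip. I'll turn it upright in the pads by easing the jaw corner against the inside of the carton's fixed +x wall.

jog_arm:
  increments:
    - {"dp": [-0.17, 0.012, 0.07], "roll": 0, "gripper": 0}
    - {"dp": [-0.17, 0, 0.07], "roll": 0, "gripper": 0}
    - {"dp": [-0.17, 0, 0], "roll": 0, "gripper": 0}
    - {"dp": [-0.06, 0, 0], "roll": 0, "gripper": 0}
    - {"dp": [-0.06, 0, 0], "roll": 0, "gripper": 0}
    - {"dp": [-0.06, 0, 0], "roll": 0, "gripper": 0}
    - {"dp": [-0.06, 0, 0], "roll": 0, "gripper": 0}
  newtons: 20

```text
clock: 8.07
ee_pos: [0.5635, 0.2049, 0.1818]
ee_rot: [-0.002, -0.162, 0.987, -0.0]
ft_force: [-5.9, -2.2, 0.9]
width: 0.161
finger_force: 23.8
```

```bash
python3 -c "
from h import *
where(C);l=gauge()"
```

```text
clk 8.07 local [-10.4  -0.  181.8] tooly yaw 108.7 w 0.161 ff 23.8 F [-5.9 -2.2  0.9] tilt [ 0.004 -0.    -1.   ] q7 1.52
scene 337 rect ac [ 10. -22.] [ 78. 170.] 25.3 b [-1.  4.  7.] a [-19.  74.] c [-96.  -4.]
```

jog_arm:
  increments:
    - {"dp": [-0.07, 0, 0], "roll": 0, "gripper": 0}
    - {"dp": [-0.07, 0, 0], "roll": 0, "gripper": 0}
    - {"dp": [-0.07, 0, 0], "roll": 0, "gripper": 0}
    - {"dp": [-0.07, 0, 0], "roll": 0, "gripper": 0}
    - {"dp": [-0.07, 0, 0], "roll": 0, "gripper": 0}
    - {"dp": [-0.07, 0, 0], "roll": 0, "gripper": 0}

```text
clock: 8.62
ee_pos: [0.597, 0.2163, 0.1822]
ee_rot: [-0.0, -0.162, 0.987, -0.0]
ft_force: [-3.8, -1.8, -1.6]
width: 0.163
finger_force: 22.6
```

```bash
python3 -c "
from h import *
where(C);l=gauge()"
```

```text
clk 8.62 local [2.500e+01 1.000e-01 1.822e+02] tooly yaw 108.7 w 0.163 ff 22.6 F [-3.8 -1.8 -1.6] tilt [ 0.  0. -1.] q7 1.53
scene 328 rect ac [ -2. -33.] [ 78. 144.] 7.5 b [0. 4. 7.] a [-36.  42.] c [-98. -14.]
```

jog_arm:
  increments:
    - {"dp": [-0.05, 0, 0], "roll": 0, "gripper": 0}
    - {"dp": [-0.05, 0, 0], "roll": 0, "gripper": 0}
    - {"dp": [-0.05, 0, 0], "roll": 0, "gripper": 0}
    - {"dp": [-0.02, 0, 0], "roll": 0, "gripper": 0}

```text
clock: 9.0
ee_pos: [0.6101, 0.2207, 0.1824]
ee_rot: [0.0, -0.162, 0.987, 0.0]
ft_force: [-3.8, -1.3, -1.6]
width: 0.16
finger_force: 22.5
```

```bash
python3 -c "
from h import *
where(C);l=gauge()"
```

```text
clk 9.0 local [3.880e+01 1.000e-01 1.824e+02] tooly yaw 108.7 w 0.16 ff 22.5 F [-3.8 -1.3 -1.6] tilt [-0.  0. -1.] q7 1.54
scene 335 rect ac [ -6. -57.] [90. 79.] 88.4 b [-1.  4.  7.] a [-44.  32.] c [-98. -15.]
```

jog_arm:
  increments:
    - {"dp": [0.03, 0, -0.05], "roll": 0, "gripper": 0}
    - {"dp": [0, 0, -0.3], "roll": 0, "gripper": 0}
    - {"dp": [0, 0, -0.3], "roll": 0, "gripper": 0}
    - {"dp": [0, 0, -0.3], "roll": 0, "gripper": 0}
    - {"dp": [0, 0, -0.3], "roll": 0, "gripper": 0}
    - {"dp": [0, 0, 0], "roll": 0, "gripper": 0}

```text
clock: 9.55
ee_pos: [0.6092, 0.2203, 0.2885]
ee_rot: [0.005, -0.162, 0.987, 0.001]
ft_force: [1.3, 0.2, -2.1]
width: 0.161
finger_force: 22.3
```

```bash
python3 -c "
from h import *
where(C);l=gauge()
f=grab('scene');p=proj(f,[telemetry.get_state()['ee_pos']])[0].astype(int);print(p)
u,v=p
cv2.imwrite('pics/l2.png',cv2.resize(f['frame'][v-40:v+60,u-60:u+60],None,fx=5,fy=5,interpolation=cv2.INTER_CUBIC)[:,:,::-1])
b=np.percentile(l[:,0],[1,3,97,99]);print(b)
for c in range(-110,10,8):
  s=l[abs(l[:,2]-c)<4][:,0]
  if len(s):print(c,len(s),s.min().round(),s.max().round(),end='; ')
"
```

```text
clk 9.55 local [ 37.9  -0.  288.5] tooly yaw 108.7 w 0.161 ff 22.3 F [ 1.3  0.2 -2.1] tilt [-0.009  0.001 -1.   ] q7 1.53
scene 367 rect ac [ -5. -60.] [98. 78.] 89.4 b [0. 4. 7.] a [-43.  33.] c [-98. -13.]
[203 231]
[-43.22025898 -42.48147019  31.9289658   32.92717902]
-110 2 -40.0 23.0; -102 6 -43.0 22.0; -94 26 -44.0 33.0; -86 24 -42.0 33.0; -78 23 -43.0 32.0; -70 37 -43.0 33.0; -62 32 -44.0 32.0; -54 42 -43.0 32.0; -46 100 -43.0 34.0; -38 17 -37.0 24.0; -30 18 -35.0 25.0; -22 13 -36.0 25.0; -14 27 -35.0 25.0;
```

View pics/l2.png

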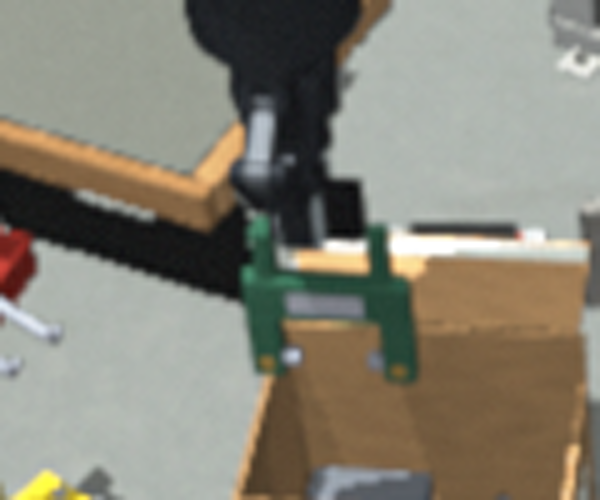

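Scene crop: the gauge hangs upright, with the body at (330,290) and the slot above it. The fingertips at (310,235) sit about 6 mm too low, inside the slot, and about 5 mm off centre. I'll turn toward the stand, stand the gauge on bare bench, and take a higher grip.

jog_arm:
  increments:
    - {"dp": [0.316, -0.2136, 0], "roll": 0, "gripper": 0}
    - {"dp": [0.316, -0.2136, 0], "roll": 0, "gripper": 0}
    - {"dp": [0.316, -0.2136, 0], "roll": 0, "gripper": 0}
    - {"dp": [0.316, -0.2136, 0], "roll": 0, "gripper": 0}
    - {"dp": [0.316, -0.2136, 0], "roll": 0, "gripper": 0}
    - {"dp": [0.316, -0.2136, 0], "roll": 0, "gripper": 0}
    - {"dp": [0.316, -0.2136, 0], "roll": 0, "gripper": 0}
    - {"dp": [0, 0, 0], "roll": 0.154, "gripper": 0}
    - {"dp": [0, 0, 0], "roll": 0.154, "gripper": 0}
    - {"dp": [0, 0, 0], "roll": 0.154, "gripper": 0}
    - {"dp": [0, 0, 0], "roll": 0.154, "gripper": 0}
    - {"dp": [0, 0, 0], "roll": 0.154, "gripper": 0}
    - {"dp": [0, 0, 0], "roll": 0.154, "gripper": 0}
    - {"dp": [0, 0, 0], "roll": 0.154, "gripper": 0}
    - {"dp": [0, 0, 0], "roll": 0.154, "gripper": 0}
    - {"dp": [0, 0, 0], "roll": 0.154, "gripper": 0}
    - {"dp": [0, 0, 0], "roll": 0.154, "gripper": 0}
    - {"dp": [0, 0, 0], "roll": 0.154, "gripper": 0}
    - {"dp": [0, 0, 0], "roll": 0.154, "gripper": 0}
    - {"dp": [0, 0, 0], "roll": 0.154, "gripper": 0}

```text
clock: 11.32
ee_pos: [0.4773, 0.0496, 0.2806]
ee_rot: [-0.001, 0.586, 0.81, -0.001]
ft_force: [0.3, -0.1, -4.3]
width: 0.159
finger_force: 22.0
```

jog_arm:
  increments:
    - {"dp": [0, 0, 0], "roll": 0.154, "gripper": 0}
    - {"dp": [0, 0, 0], "roll": 0.154, "gripper": 0}
    - {"dp": [0, 0, 0], "roll": 0.154, "gripper": 0}
    - {"dp": [0, 0, 0], "roll": 0.154, "gripper": 0}
    - {"dp": [0, 0, 0.35], "roll": 0, "gripper": 0}
    - {"dp": [0, 0, 0.35], "roll": 0, "gripper": 0}
    - {"dp": [0, 0, 0.35], "roll": 0, "gripper": 0}
    - {"dp": [0, 0, 0.35], "roll": 0, "gripper": 0}
    - {"dp": [0, 0, 0.35], "roll": 0, "gripper": 0}
    - {"dp": [0, 0, 0.2], "roll": 0, "gripper": 0}
    - {"dp": [0, 0, 0], "roll": 0, "gripper": 0}

```text
clock: 12.23
ee_pos: [0.4746, 0.0491, 0.1216]
ee_rot: [-0.002, 0.761, 0.649, -0.004]
ft_force: [-0.9, -0.3, -4.5]
width: 0.159
finger_force: 22.0
```

```bash
python3 -c "
from h import *
where(St);l=gauge()
for c in range(-118,10,8):
  s=l[abs(l[:,2]-c)<4][:,0]
  if len(s):print(c,len(s),s.min().round(),s.max().round(),end='; ')
"
```

```text
clk 12.23 local [-19.4 173.7 121.6] tooly yaw -9.1 w 0.159 ff 22.0 F [-0.9 -0.3 -4.5] tilt [-0.003 -0.007 -1.   ] q7 -0.33
scene 215 rect ac [ -7. -68.] [74. 99.] 2.7 b [-9. -6.  1.] a [-43.  30.] c [-113.  -20.]
-118 3 -39.0 -38.0; -110 7 -41.0 -38.0; -102 13 -42.0 30.0; -94 17 -41.0 30.0; -86 15 -42.0 30.0; -78 13 -43.0 31.0; -70 14 -43.0 29.0; -62 18 -43.0 30.0; -54 60 -44.0 25.0; -46 22 -37.0 26.0; -38 8 -35.0 -26.0; -30 10 -35.0 -29.0; -22 15 -36.0 -22.0;
```

jog_arm:
  increments:
    - {"dp": [0, 0, 0.04], "roll": 0, "gripper": 0}
    - {"dp": [0, 0, 0.04], "roll": 0, "gripper": 0}
    - {"dp": [0, 0, 0.03], "roll": 0, "gripper": 0}
    - {"dp": [0, 0, 0], "roll": 0, "gripper": 0}

```text
clock: 12.62
ee_pos: [0.4782, 0.0498, 0.1178]
ee_rot: [0.0, 0.761, 0.649, 0.0]
ft_force: [0.1, -0.0, -3.8]
width: 0.157
finger_force: 22.0
```

jog_arm:
  increments:
    - {"dp": [0, 0, 0.03], "roll": 0, "gripper": 0}
    - {"dp": [0, 0, 0.03], "roll": 0, "gripper": 0}
    - {"dp": [0, 0, 0.03], "roll": 0, "gripper": 0}
    - {"dp": [0, 0, 0], "roll": 0, "gripper": 0}

```text
clock: 12.95
ee_pos: [0.4811, 0.0478, 0.1153]
ee_rot: [0.002, 0.762, 0.648, 0.002]
ft_force: [-10.8, -11.5, 44.7]
width: 0.167
finger_force: 44.6
```

jog_arm:
  increments:
    - {"dp": [0, 0, -0.06], "roll": 0, "gripper": 0}
    - {"dp": [0, 0, 0], "roll": 0, "gripper": 0}

```text
clock: 13.12
ee_pos: [0.4791, 0.0497, 0.1167]
ee_rot: [0.001, 0.761, 0.649, 0.001]
ft_force: [-1.0, 0.7, -3.5]
width: 0.162
finger_force: 22.5
```

```bash
python3 -c "
from h import *
where(St);l=gauge()
f=grab('scene');u,v=proj(f,[telemetry.get_state()['ee_pos']])[0].astype(int)
g=grab('wrist')
a=cv2.resize(f['frame'][v-40:v+60,u-50:u+50],(400,400),interpolation=cv2.INTER_CUBIC);b=cv2.resize(g['frame'],(400,300))
im=np.zeros((400,800,3),np.uint8);im[:,:400]=a;im[:300,400:]=b
cv2.imwrite('pics/l3.png',im[:,:,::-1])"
```

```text
clk 13.12 local [-15.1 175.1 116.7] tooly yaw -9.1 w 0.162 ff 22.5 F [-1.   0.7 -3.5] tilt [ 0.001  0.003 -1.   ] q7 -0.32
scene 214 rect ac [ -9. -61.] [ 76. 101.] 2.7 b [-7. -4.  2.] a [-44.  28.] c [-104.  -15.]
```

View pics/l3.png

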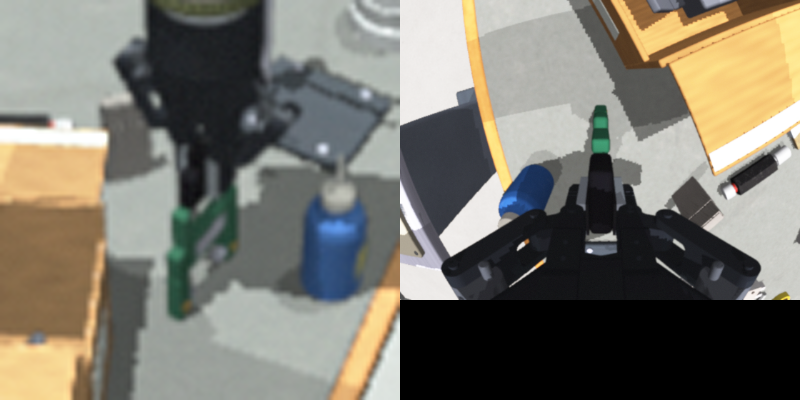

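Left panel: the gauge stands upright just off bare bench at (200,250), clear of the bottle at (335,240). Right panel: the grip at (600,190) is off the pad centre along the handle. Now I set it down and take the grip again.

jog_arm:
  increments:
    - {"dp": [0, 0, 0.015], "roll": 0, "gripper": 0}
    - {"dp": [0, 0, 0], "roll": 0, "gripper": 0.24}
    - {"dp": [0, 0, 0], "roll": 0, "gripper": 0.24}
    - {"dp": [0, 0, 0], "roll": 0, "gripper": 0.24}
    - {"dp": [0, 0, -0.04], "roll": 0, "gripper": 0.24}
    - {"dp": [0.04, 0, -0.04], "roll": 0, "gripper": 0.24}
    - {"dp": [0.04, 0, 0], "roll": 0, "gripper": 0.24}
    - {"dp": [0, 0, 0], "roll": 0, "gripper": 0.24}

```text
clock: 13.93
ee_pos: [0.4793, 0.0571, 0.1207]
ee_rot: [0.0, 0.761, 0.649, 0.0]
ft_force: [0.8, 0.2, 0.3]
width: 0.241
finger_force: 0.0
```

```bash
python3 -c "
from h import *
where(St);l=gauge();print(np.percentile(l[:,0],[1,99]))"
```

```text
clk 13.93 local [-16.  182.4 120.7] tooly yaw -9.0 w 0.241 ff 0.0 F [0.8 0.2 0.3] tilt [ 0.001  0.001 -1.   ] q7 -0.34
scene 208 rect ac [ -3. -61.] [ 79. 108.] 6.0 b [-8. -4.  3.] a [-37.  35.] c [-111.  -20.]
[-37.3263005   35.92930525]
```

jog_arm:
  increments:
    - {"dp": [0, 0, 0], "roll": 0, "gripper": 0}
    - {"dp": [0, 0, 0], "roll": 0, "gripper": 0}
    - {"dp": [0, 0, 0], "roll": 0, "gripper": 0}
    - {"dp": [0, 0, 0], "roll": 0, "gripper": 0}
    - {"dp": [0, 0, -0.2], "roll": 0, "gripper": 0}
    - {"dp": [0, 0, -0.35], "roll": 0, "gripper": 0}
    - {"dp": [0, 0, -0.35], "roll": 0, "gripper": 0}
    - {"dp": [0, 0, -0.35], "roll": 0, "gripper": 0}
    - {"dp": [0, 0, -0.3], "roll": 0, "gripper": 0}
    - {"dp": [0, 0, 0], "roll": 0, "gripper": 0}
    - {"dp": [0, 0, 0], "roll": 0, "gripper": 0}
  newtons: 40

```text
clock: 14.9
ee_pos: [0.4791, 0.0558, 0.2445]
ee_rot: [0.0, 0.761, 0.649, 0.0]
ft_force: [0.1, 0.2, -4.4]
width: 0.155
finger_force: 39.9
```

```bash
python3 -c "
from h import *
where(St);l=gauge();print(np.percentile(l[:,0],[1,99]))
for c in range(-118,10,8):
  s=l[abs(l[:,2]-c)<4][:,0]
  if len(s):print(c,len(s),s.min().round(),s.max().round(),end='; ')
"
```

```text
clk 14.9 local [-16.  181.1 244.5] tooly yaw -9.1 w 0.155 ff 39.9 F [ 0.1  0.2 -4.4] tilt [ 0.     0.001 -1.   ] q7 -0.37
scene 247 rect ac [ -2. -62.] [112.  72.] 87.6 b [-7. -3.  3.] a [-38.  32.] c [-109.  -19.]
[-38.51235713  33.10908615]
-118 2 -35.0 -34.0; -110 5 -39.0 -31.0; -102 11 -37.0 30.0; -94 23 -40.0 32.0; -86 20 -39.0 32.0; -78 16 -38.0 31.0; -70 15 -37.0 34.0; -62 18 -37.0 34.0; -54 69 -38.0 33.0; -46 23 -31.0 33.0; -38 14 -31.0 27.0; -30 10 -31.0 -24.0; -22 18 -30.0 -17.0; -14 1 -26.0 -26.0; -6 2 -7.0 -3.0;
```

jog_arm:
  increments:
    - {"dp": [0, -0.082, -0.2], "roll": 0, "gripper": 0}
    - {"dp": [0, -0.082, -0.18], "roll": 0, "gripper": 0}
    - {"dp": [-0.327, -0.082, 0], "roll": 0, "gripper": 0}
    - {"dp": [-0.327, -0.082, 0], "roll": 0, "gripper": 0}
    - {"dp": [-0.327, -0.082, 0], "roll": 0, "gripper": 0}
    - {"dp": [-0.327, -0.082, 0], "roll": 0, "gripper": 0}
    - {"dp": [-0.327, -0.082, 0], "roll": 0, "gripper": 0}
    - {"dp": [-0.327, 0, 0], "roll": 0, "gripper": 0}
    - {"dp": [-0.327, 0, 0], "roll": 0, "gripper": 0}
    - {"dp": [0, 0, 0], "roll": 0, "gripper": 0}
    - {"dp": [0, 0, 0], "roll": 0, "gripper": 0}

```text
clock: 15.87
ee_pos: [0.4036, -0.1185, 0.273]
ee_rot: [-0.001, 0.762, 0.648, -0.001]
ft_force: [0.1, 1.8, -4.0]
width: 0.153
finger_force: 39.9
```

```bash
python3 -c "
from h import *
where(St);l=gauge();print(np.percentile(l[:,0],[1,99]))
l=gauge('wrist')
f=grab('wrist');P=xyz(f,True)
R=Ro.from_euler('z',-9.2,degrees=True).as_matrix();L=(P-St['c'])@R*1000
m=(L[...,2]>190)&(L[...,2]<214)&(L[...,0]>-50)&(L[...,0]<55)&(abs(L[...,1])<30)
q=L[m];print(len(q))
for x in range(-48,52,10):
  s=np.sort(q[abs(q[:,0]-x)<5][:,1]); 
  if len(s):print(x,len(s),'neg',s[s<0].mean().round(1) if (s<0).any() else None,'pos',s[s>0].mean().round(1) if (s>0).any() else None, 'z',np.median(q[abs(q[:,0]-x)<5][:,2]).round())
cv2.imwrite('pics/w3.png',f['frame'][:,:,::-1])
"
```

```text
clk 15.87 local [-62.7  -3.1 273. ] tooly yaw -9.3 w 0.153 ff 39.9 F [ 0.1  1.8 -4. ] tilt [-0.    -0.003 -1.   ] q7 -0.06
scene 223 rect ac [ -2. -62.] [ 76. 109.] 3.2 b [-8. -4.  2.] a [-37.  34.] c [-112.  -21.]
[-37.39288845  35.86629131]
wrist 1424 rect ac [-16. -29.] [170.  31.] 76.7 b [-6. -1.  4.] a [-38. -20.] c [-103.  -21.]
3372
-48 37 neg -13.4 pos 12.7 z 206.0
-38 276 neg -12.5 pos 13.1 z 203.0
-28 256 neg -12.7 pos 12.7 z 199.0
-18 265 neg -12.4 pos 12.7 z 199.0
-8 253 neg -12.5 pos 12.8 z 199.0
2 236 neg -12.6 pos 13.2 z 199.0
12 216 neg -12.5 pos 13.1 z 199.0
22 221 neg -12.4 pos 13.1 z 199.0
32 719 neg -11.4 pos 12.9 z 198.0
42 816 neg -12.0 pos 13.5 z 199.0
```

View pics/w3.png

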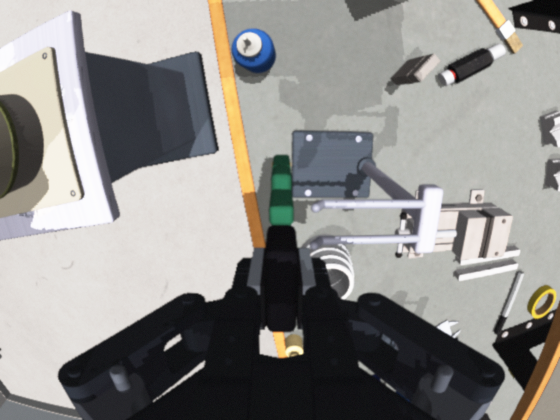

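Wrist view: prong tips at (318,205) and (312,240), with the gauge frame at (282,190) square to them and just in front. The stand position agrees within 1 mm. Next I lower to threading height and slide on.

jog_arm:
  increments:
    - {"dp": [0.015, 0, 0.2], "roll": 0, "gripper": 0}
    - {"dp": [0, 0, 0.206], "roll": 0, "gripper": 0}
    - {"dp": [0, 0, 0], "roll": 0, "gripper": 0}
    - {"dp": [0, 0.1, 0], "roll": 0, "gripper": 0}
    - {"dp": [0, 0.1, 0], "roll": 0, "gripper": 0}
    - {"dp": [0, 0.1, 0], "roll": 0, "gripper": 0}
    - {"dp": [0, 0, 0], "roll": 0, "gripper": 0}

```text
clock: 16.6
ee_pos: [0.4306, -0.1201, 0.243]
ee_rot: [0.001, 0.761, 0.649, 0.0]
ft_force: [-0.3, 0.8, -3.9]
width: 0.157
finger_force: 40.0
```

```bash
python3 -c "
from h import *
where(St)"
```

```text
clk 16.6 local [-35.8  -0.4 243. ] tooly yaw -9.1 w 0.157 ff 40.0 F [-0.3  0.8 -3.9] tilt [-0.     0.002 -1.   ] q7 -0.02
```

jog_arm:
  increments:
    - {"dp": [0, 0.1, 0], "roll": 0, "gripper": 0}
    - {"dp": [0, 0.1, 0], "roll": 0, "gripper": 0}
    - {"dp": [0, 0.1, 0], "roll": 0, "gripper": 0}
    - {"dp": [0, 0.1, 0], "roll": 0, "gripper": 0}
    - {"dp": [0, 0, 0.05], "roll": 0, "gripper": 0}
    - {"dp": [0, 0, 0.05], "roll": 0, "gripper": 0}
    - {"dp": [0, 0, 0.05], "roll": 0, "gripper": 0}
    - {"dp": [0, 0, 0], "roll": 0, "gripper": 0}
    - {"dp": [0, 0, 0], "roll": 0, "gripper": 0}

```text
clock: 17.35
ee_pos: [0.4597, -0.1251, 0.2299]
ee_rot: [-0.0, 0.761, 0.649, -0.0]
ft_force: [-0.5, -0.3, -3.3]
width: 0.156
finger_force: 39.9
```

```bash
python3 -c "
from h import *
where(St);l=gauge()
f=grab('scene');u,v=proj(f,[telemetry.get_state()['ee_pos']])[0].astype(int)
cv2.imwrite('pics/s4.png',cv2.resize(f['frame'][v-30:v+70,u-60:u+60],None,fx=5,fy=5,interpolation=cv2.INTER_CUBIC)[:,:,::-1])"
```

```text
clk 17.35 local [ -6.2  -0.6 229.9] tooly yaw -9.1 w 0.156 ff 39.9 F [-0.5 -0.3 -3.3] tilt [ 0.    -0.001 -1.   ] q7 0.02
scene 172 rect ac [ -4. -61.] [ 70. 111.] 0.6 b [-8. -4.  2.] a [-38.  30.] c [-114.  -19.]
```

View pics/s4.png

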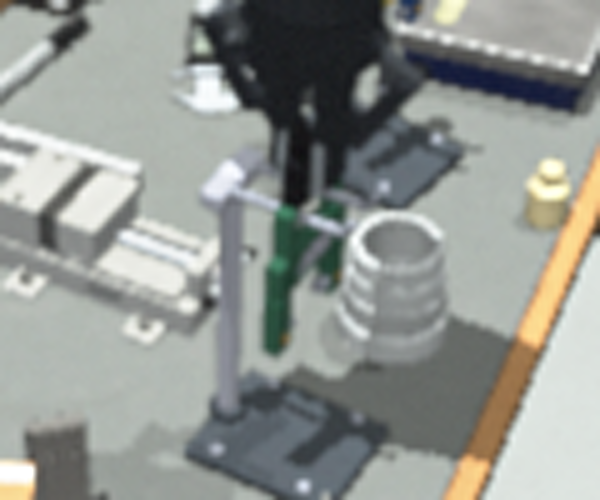

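Scene crop: both prongs (265,200)–(340,230) pass through the slot of the green gauge at (305,250). I lower until they take the weight.

jog_arm:
  increments:
    - {"dp": [0, 0, 0.025], "roll": 0, "gripper": 0}
    - {"dp": [0, 0, 0.02], "roll": 0, "gripper": 0}
    - {"dp": [0, 0, 0], "roll": 0, "gripper": 0}
  newtons: 20

```text
clock: 17.7
ee_pos: [0.46, -0.1251, 0.2264]
ee_rot: [-0.0, 0.761, 0.649, -0.0]
ft_force: [0.2, -0.0, -4.1]
width: 0.157
finger_force: 39.9
```

jog_arm:
  increments:
    - {"dp": [0, 0, 0.015], "roll": 0, "gripper": 0}
    - {"dp": [0, 0, 0], "roll": 0, "gripper": 0}
  newtons: 20

```text
clock: 17.87
ee_pos: [0.4602, -0.1252, 0.2255]
ee_rot: [-0.0, 0.761, 0.649, 0.0]
ft_force: [0.3, 0.0, -3.8]
width: 0.157
finger_force: 40.2
```

jog_arm:
  increments:
    - {"dp": [0, 0, 0.012], "roll": 0, "gripper": 0}
    - {"dp": [0, 0, 0.006], "roll": 0, "gripper": 0}
    - {"dp": [0, 0, 0], "roll": 0, "gripper": 0}
  newtons: 20

```text
clock: 18.12
ee_pos: [0.4604, -0.1252, 0.2253]
ee_rot: [0.0, 0.761, 0.649, 0.0]
ft_force: [-5.3, 2.2, 9.9]
width: 0.155
finger_force: 42.0
```

jog_arm:
  increments:
    - {"dp": [0, 0, -0.012], "roll": 0, "gripper": 0}
    - {"dp": [0, 0, 0], "roll": 0, "gripper": 0.2}
    - {"dp": [0, 0, 0], "roll": 0, "gripper": 0.25}
    - {"dp": [0, 0, 0], "roll": 0, "gripper": 0.35}
    - {"dp": [0, 0, 0], "roll": 0, "gripper": 0.4}
    - {"dp": [0, 0, 0], "roll": 0, "gripper": 0.4}
  newtons: 20

```text
clock: 18.62
ee_pos: [0.4603, -0.1252, 0.225]
ee_rot: [0.0, 0.761, 0.649, 0.0]
ft_force: [0.5, -0.2, -0.1]
width: 0.401
finger_force: 0.0
```

```bash
python3 -c "
from h import *
where(St);l=gauge()"
```

```text
clk 18.62 local [ -5.7  -0.6 225. ] tooly yaw -9.1 w 0.401 ff 0.0 F [ 0.5 -0.2 -0.1] tilt [ 0.  0. -1.] q7 0.02
scene 170 rect ac [ -6. -66.] [73. 98.] 5.6 b [-7. -4.  2.] a [-38.  32.] c [-109.  -21.]
```

jog_arm:
  increments:
    - {"dp": [0, 0, -0.1], "roll": 0, "gripper": 0.4}
    - {"dp": [0, 0, -0.2], "roll": 0, "gripper": 0.4}
    - {"dp": [0, 0, -0.3], "roll": 0, "gripper": 0.4}
    - {"dp": [0, 0, -0.4], "roll": 0, "gripper": 0.4}
    - {"dp": [0, 0, -0.4], "roll": 0, "gripper": 0.4}
    - {"dp": [0, 0, 0], "roll": 0, "gripper": 0.4}
    - {"dp": [0, 0, 0], "roll": 0, "gripper": 0.4}

```text
clock: 19.25
ee_pos: [0.461, -0.1254, 0.339]
ee_rot: [0.001, 0.761, 0.649, 0.001]
ft_force: [0.5, 0.1, -1.2]
width: 0.401
finger_force: 0.0
```

```bash
python3 -c "
from h import *
where(St);flaps();gauge('scene',.4)
f=grab('scene');g=grab('wrist')
a=cv2.resize(f['frame'][130:330,180:380],(400,400),interpolation=cv2.INTER_CUBIC);b=cv2.resize(g['frame'],(400,300))
im=np.zeros((400,800,3),np.uint8);im[:,:400]=a;im[:300,400:]=b
cv2.imwrite('pics/e.png',im[:,:,::-1])"
```

```text
clk 19.25 local [ -5.   -0.7 339. ] tooly yaw -9.1 w 0.401 ff 0.0 F [ 0.5  0.1 -1.2] tilt [ 0.001  0.004 -1.   ] q7 -0.01
flap 1 [(56, 136), (64, 142), (72, 143), (80, 143), (88, 144), (96, 144), (104, 146), (112, 146), (120, 144)]
flap -1 [(56, 141), (64, 143), (72, 143), (80, 143), (88, 144), (96, 145), (104, 145), (112, 146), (120, 147)]
scene 182 rect ac [  -5. -174.] [76. 99.] 7.3 b [-7. -4.  3.] a [-38.  32.] c [-222. -129.]
```

View pics/e.png

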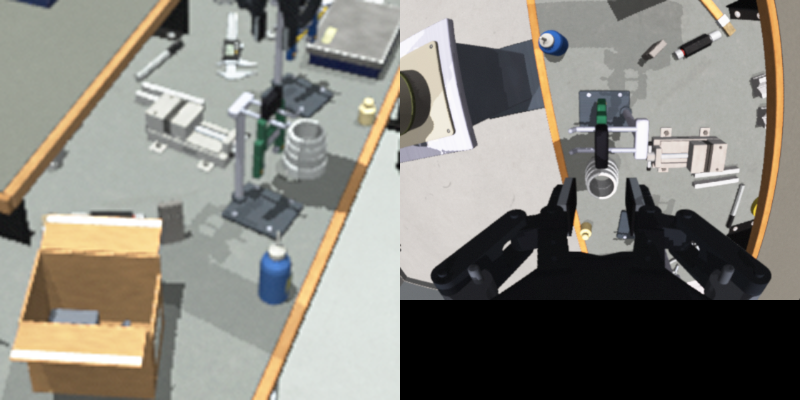

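The gauge hangs on both prongs, at (270,120) left and (602,130) right. Both flaps lie back, the blue gauge is still in place at (295,45), and the bystanders have not moved. The gripper is clear, so I hand in.

```bash
python3 -c "
from workcell import order
print(order.sign_off())"
```

```text
the job is handed in; nothing more can be done
None
```

The job is handed in at about 19 s of the 61 s allowed: both carton flaps are folded back, the green gauge hangs by its slot on both prongs of the free stand with the gripper clear, and in the last pictures the blue gauge was still on its hook and nothing else appeared disturbed; the one hard moment was a 45 N wrist reading when I set the gauge on the bench to take a higher grip, and sign-off returned no verdict.

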